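Feed bar stock through the cut-off jig's guide tube to the stop

TASK

Get the long steel bar ready for sawing off a new punch: pick it up by its middle and start one end straight into the flared mouth of the jig's guide tube, well into the tube but still far from the stop, then let go so that the tube carries it. Take it again near its free tail end, feed it gently on through the tube until its front end touches the stop plate, and let go. Leave the short offcut where it lies.

Things in the scene. Friction and masses are not known exactly. Their poses are not given: they have to be found in the camera images.
- long_bar_center (a point): centre of the long bar, loose: straight plain steel, octagonal, 12 mm across flats (13 mm over corners), 270 mm long, about 0.24 kg, ends chamfered and alike: either may go first. Lies on the bench on a flat, centre 6 mm up. y axis along the bar, pointing roughly to world +y at the start.
- cutoff_jig: cut-off jig, fixed: dark wooden base 70 x 250 x 12 mm (jig y -145 to +105 mm) with a level steel guide tube and an upright stop plate. Origin on the bench top straight below the feed axis, z up; the feed axis runs along the jig's y, 55 mm above the bench. The bar goes in at the +y end and is fed toward -y. Tube straps reach 70 mm up. With the bar home, its centre is at y = +25 mm.
- tube_mouth (a point): centre of the flared mouth's rim, on the feed axis at jig y = +110 mm, axes as the jig's. Flare 38 mm wide outside, bore 32 mm, narrowing over 20 mm to the plain bore (17 mm, outside 23 mm; y = +90 to -50 mm). The bar has 2 mm play all round: let go part way in, its tail droops a few degrees but the tube holds it. Nothing stands before the mouth; bar home: 50 mm of tail is out.
- stop_face (a point): point on the stop plate's face where the bar's end meets it, on the feed axis at jig y = -110 mm, 60 mm past the tube's far end (open sawing gap); axes as the jig's. Plate 44 mm wide, top 80 mm above the bench, rigid.
- offcut_center (a point): centre of the short offcut of the same steel bar, 12 mm across flats, 110 mm long, lying loose on the bench; not to be used. y axis along it.

How it is judged:
By the outcome, as a careful person would: the job done as asked, in the order asked, and still so for the second after the job is handed in, with the robot touching nothing.
It also fails if it takes over 54 s, if anything falls off the work surface, if the arm or the gripper's body presses on something with over 40 N, if the wrist force passes 120 N, or if a joint passes its speed limit or range.

ROBOT

A 6-joint arm with a two-finger parallel gripper is mounted at the origin on a cart in front of the work surface, level with it; the furniture and walls round the work are solid. World frame = base frame: x ahead of the robot, y to its left, z up, the work surface at z = 0. Lengths are in mm, angles in rad, forces in N, time in s.
With the tool pointing down it reaches from about 350 to 975 mm from the base axis. Payload 7.1 kg.
Tool frame: the origin (TCP) lies on the centre line of the jaws, within the pads' length; the fingertips stand 8 mm ahead of it and the grasp point (between the pads) lies 11 mm behind it; z points along the fingers, x is the direction in which the jaws open and shut, and the axes are right-handed (so a half turn about z gives the same grasp; the last joint's range is limited). The gripper opens to 88 mm and grips with 3 to 60 N. Pads are 20 mm wide; open, the fingers measure 115 mm over their backs; the gripper's body (75 mm by 178 mm) begins 61 mm behind the grasp point.
Start: joints at [1.3, 0.423, 1.63, -0, 1.089, -0.019], TCP at [155.686, 605.282, 230.675] pointing down, gripper open.
Joint ranges: [-3, 3], [-0.9, 2.11], [0.09, 2.58], [-1.31, 4.45], [0.11, 2.69], [-2.54, 2.54]. Speed limits (rad/s): [2.39, 2.39, 3.01, 3.14, 3.14, 3.14].

INTERFACE

Orientations are given as a rotation vector (axis times angle).
In Python, from workcell import ctrl gives the robot as it stands.
- The arm moves only by the shell command python3 -m handwheel 'ROWS'. ROWS is JSON, a list of rows, each a list of 3 entries, a list of its own where there are three numbers: the turn, a rotation vector about the tool's x, y, z in rad, then the shift along the tool's x, y, z in mm, then the opening, from 0 (shut) to 1 (fully open). In form: [[[ax, ay, az], [tx, ty, tz], jaw], ...]. A call has exactly 10 rows; each row shifts and turns the pose as measured when the row begins, along the tool's axes as they then stand; what a row does not reach is not made up. A row lasts 1/12 s, in which the tool goes at most 41.7 mm and 7.16 degrees, less where a joint would pass 70% of its speed; a pose out of reach is approached as far as the arm can. A call with a gripper value outside its range is refused whole. The fingers move at their own pace and stop on an object; the grip force is fixed at half the most. Time passes only in rows, so rows that do not move let the fingers close, or fill a call up. It gives the time, the measured TCP pose, the force and the opening at its end, in the units of the state.
- ctrl.get_obs(): the state, without advancing time (a new reading comes with each control period).
- ctrl.get_image(name): name is "scene" or "top"; returns a dict with "pixels" (400x640x3 uint8, red, green, blue), "camera_matrix" (3x3 intrinsics, pixels), "rvec" (rotation vector, rad) and "tvec" (3), from world to camera coordinates, as OpenCV has them. Camera axes: x right, y down, z forward; pixel columns grow to the right and rows downward; lengths in mm; the calibration is good to about 2 mm. A picture is of the moment at which its call begins. There is no depth.
- ctrl.close_job(): hands the job in, once; it reports no verdict.
Trained networks look in a picture, given as the dict that the camera call returned (one of the last four; its "shot" number tells which), for a name from the list of things; names that differ only in an ending like _2 or _b are one class to them, and where a whole thing is asked for, a point or a joint stands for the part that bears it (a point fixed in the world has none). Each returns a list of dicts, best first, with "score" (0 to 1); they miss things now and then, are a little off and sometimes report something else, mostly with a low value. They report only what shows in the picture. A call takes as long as a camera call.
- ctrl.look_for(picture, query): "position" ([x, y, z] in mm, in the coordinates of the camera as it stood for that picture, good to about 4 mm: the middle of the surface that is visible of it).
- ctrl.spot_point(picture, query): "position" ([x, y, z] in mm, in the coordinates of the camera as it stood for that picture, good to about 4 mm: a listed point, or the origin of a listed thing).
The state is a dict: "t": time; "qpos": joint angles; "qvel": joint speeds; "joint_torque": joint torques, N m; "ee_pos": TCP position; "orientation": TCP orientation; "ft_force": force on the tool from outside, world axes, zero at the start; "moment": the same for the moment, N m; "width": finger opening in mm.
Only numpy, scipy, OpenCV 4.12 (cv2) and the standard library are available. Lean on these libraries where they do the work, as an engineer would, in place of code of your own. Each camera call takes 0.05 s, during which the arm holds its last target.

## Working session

There is one attempt and no reset: what is moved stays moved. The work goes in short steps, Python scripts to look and compute and a shell command to move; the robot and the scene stay as the last step left them, time stands still between calls to the robot, and variables do not carry over. Pictures are saved under pics/ and viewed, and the job is handed in when it is done.

```bash
ls; mkdir -p pics; cat > h.py <<'E'
import numpy as np, cv2
from scipy.spatial.transform import Rotation as R
from workcell import ctrl
def shot(cam,name=None):
    im=ctrl.get_image(cam)
    if name: cv2.imwrite('pics/'+name+'.png',cv2.cvtColor(im['pixels'],cv2.COLOR_RGB2BGR))
    return im
def c2w(im,p):
    Rm=cv2.Rodrigues(np.array(im['rvec'],float))[0]
    return Rm.T@(np.array(p,float)-np.array(im['tvec'],float).ravel())
def proj(im,P):
    return cv2.projectPoints(np.array(P,float).reshape(-1,1,3),np.array(im['rvec'],float),np.array(im['tvec'],float),np.array(im['camera_matrix'],float),None)[0].reshape(-1,2)
def ray(im,uv,z):
    Rm=cv2.Rodrigues(np.array(im['rvec'],float))[0]; K=np.array(im['camera_matrix'],float)
    c=-Rm.T@np.array(im['tvec'],float).ravel()
    d=Rm.T@np.linalg.solve(K,[uv[0],uv[1],1.])
    return c+d*(z-c[2])/d[2]
def st():
    o=ctrl.get_obs(); print('t',round(o['t'],2),'pos',np.round(o['ee_pos'],1),'f',np.round(o['ft_force'],1),'w',round(float(o['width']),1)); 
    print('q',np.round(o['qpos'],2)); print(np.round(R.from_rotvec(o['orientation']).as_matrix(),3)); return o
E
python3 - <<'E'
from h import *
st()
for cam in ('top','scene'):
    im=shot(cam,cam+'0')
    print(cam,'campos',c2w(im,[0,0,0]).round())
    for q in ['long_bar_center','cutoff_jig','tube_mouth','stop_face','offcut_center']:
        for r in ctrl.spot_point(im,q)[:2]:
            P=c2w(im,r['position']); print(q,round(r['score'],2),P.round(1),proj(im,P).round())
E
```

```text
pics
t 0.0 pos [155.6 604.8 229.9] f [-0.1  1.3 -0.5] w 87.9
q [ 1.3   0.42  1.63 -0.    1.09 -0.02]
[[ 0.249  0.968 -0.   ]
 [ 0.968 -0.249 -0.001]
 [-0.002 -0.    -1.   ]]
top campos [ 477.   22. 1008.]
long_bar_center 0.94 [387.4 252.2   0.5] [[246. 246.]]
cutoff_jig 0.67 [598.5 -80.9  -1.3] [[369. 168.]]
tube_mouth 0.55 [560.   25.6  55.1] [[330. 181.]]
stop_face 0.83 [ 644.5 -177.8   53.4] [[409. 148.]]
stop_face 0.16 [560.3  29.4  57.1] [[328. 180.]]
offcut_center 0.58 [387.5 -77.9   0.5] [[368. 246.]]
scene campos [-285. -439.  509.]
long_bar_center 0.79 [393.4 251.7   5.5] [[227. 219.]]
cutoff_jig 0.76 [ 6.066e+02 -8.070e+01  2.000e-01] [[376. 218.]]
tube_mouth 0.72 [566.4  23.8  57. ] [[335. 196.]]
stop_face 0.58 [ 643.6 -180.7   55.5] [[419. 202.]]
offcut_center 0.65 [390.9 -73.7   3.1] [[335. 255.]]
```

View pics/top0.png

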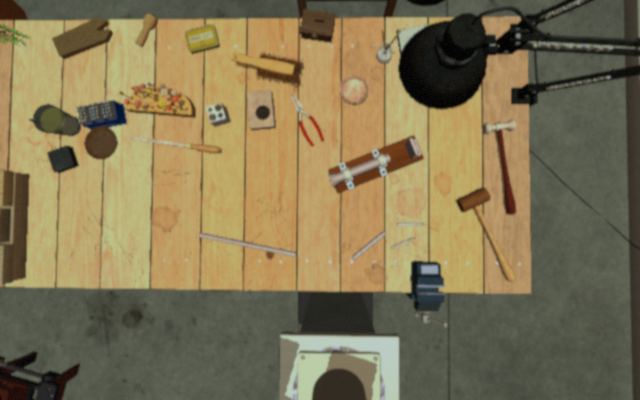

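View pics/scene0.png

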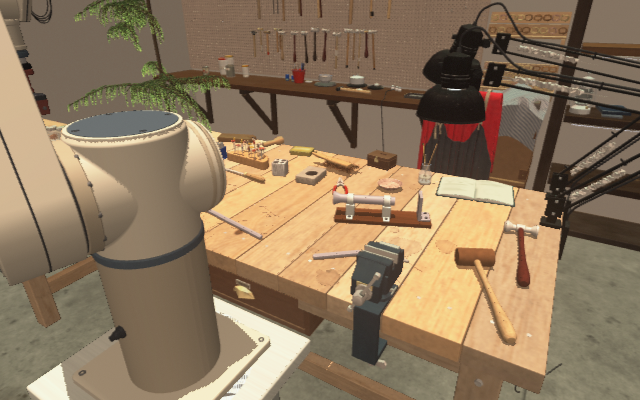

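The top view shows the long bar from about (200,236) to (296,254) and the jig from (332,182) to (420,146), with the mouth at its left end. The offcut is at (352,260)-(385,233). I'll refine these positions next.

```bash
python3 - <<'E'
from h import *
import collections
acc=collections.defaultdict(list)
for k in range(4):
  for cam in ('top','scene'):
    im=shot(cam)
    for q in ['long_bar_center','cutoff_jig','tube_mouth','stop_face']:
        r=ctrl.spot_point(im,q)
        if r and r[0]['score']>.4: acc[q,cam].append(c2w(im,r[0]['position']))
    if k==0:
        p=im['pixels']
        if cam=='top':
            a=cv2.resize(p[215:275,180:320],None,fx=5,fy=5,interpolation=cv2.INTER_CUBIC)
            b=cv2.resize(p[120:200,310:440],None,fx=6,fy=6,interpolation=cv2.INTER_CUBIC)
            cv2.imwrite('pics/a.png',a[:,:,::-1]);cv2.imwrite('pics/b.png',b[:,:,::-1])
        else:
            b=cv2.resize(p[175:240,320:440],None,fx=6,fy=6,interpolation=cv2.INTER_CUBIC)
            cv2.imwrite('pics/c.png',b[:,:,::-1])
for k,v in acc.items(): print(k,len(v),np.mean(v,0).round(1),np.std(v,0).round(1))
st()
E
```

```text
('long_bar_center', 'top') 4 [388.8 250.5   3.1] [1.5 1.4 0.8]
('cutoff_jig', 'top') 3 [ 6.007e+02 -8.130e+01  5.000e-01] [1.  0.8 0.5]
('tube_mouth', 'top') 4 [560.4  26.6  56.1] [1.7 1.4 1.5]
('stop_face', 'top') 4 [ 644.2 -179.9   54.8] [0.8 1.3 1.6]
('long_bar_center', 'scene') 4 [391.5 252.1   6.5] [1.4 1.2 1.2]
('cutoff_jig', 'scene') 3 [ 6.068e+02 -7.690e+01 -6.000e-01] [0.8 1.8 0.8]
('stop_face', 'scene') 4 [ 643.1 -180.2   55.8] [1.1 1.8 1.2]
('tube_mouth', 'scene') 3 [564.2  22.6  58.2] [1.9 2.5 1. ]
t 2.6 pos [155.7 605.3 230.7] f [0.4 0.3 0.3] w 87.5
q [ 1.3   0.42  1.63 -0.    1.09 -0.02]
[[ 0.249  0.968  0.   ]
 [ 0.968 -0.249  0.   ]
 [ 0.     0.    -1.   ]]
```

View pics/a.png

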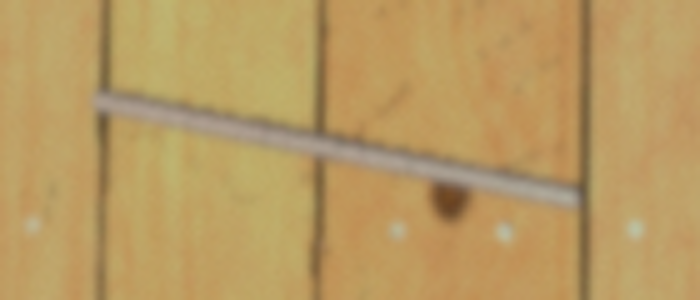

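View pics/b.png

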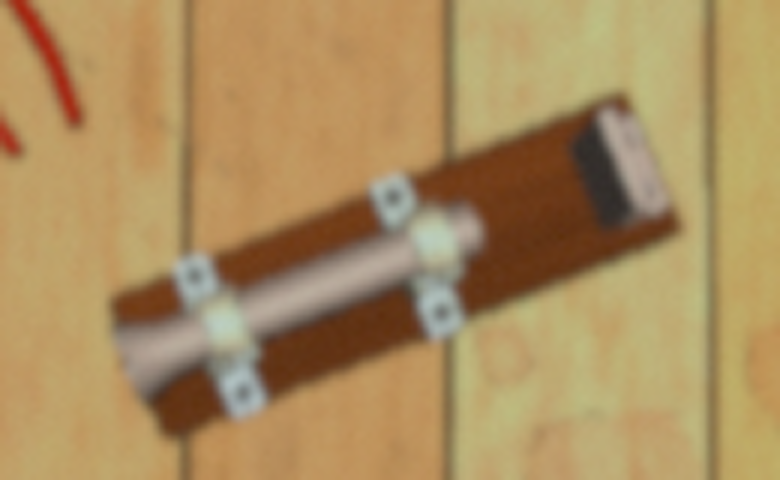

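View pics/c.png

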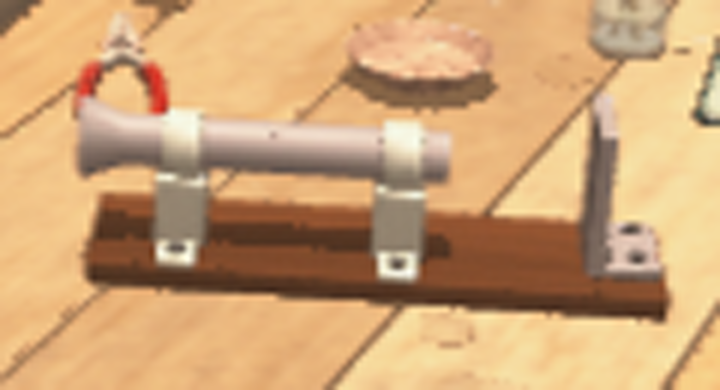

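```bash
python3 - <<'E'
from h import *
from scipy.optimize import least_squares
top=shot('top');sc=shot('scene')
cv=lambda U,o,s:[o[0]+(U[0]+.5)/s-.5,o[1]+(U[1]+.5)/s-.5]
T=[((35,105,12),(112,298)),((-35,105,12),(172,435)),((-35,-145,12),(680,228)),((35,-145,12),(622,93)),((0,-50,55),(476,225)),((19,110,55),(115,325)),((-19,110,55),(145,397))]
S=[((-35,105,12),(90,264)),((35,105,12),(103,196)),((-35,-145,12),(666,298)),((0,-50,55),(448,158))]
def w(p,P): 
    c,s=np.cos(p[2]),np.sin(p[2]); P=np.array(P,float)
    return np.c_[p[0]+c*P[:,0]-s*P[:,1],p[1]+s*P[:,0]+c*P[:,1],P[:,2]]
uvT=np.array([cv(u,(310,120),6) for _,u in T]); uvS=np.array([cv(u,(320,175),6) for _,u in S])
def f(p,which=3):
    r=[]
    if which&1: r.append((proj(top,w(p,[a for a,_ in T]))-uvT).ravel())
    if which&2: r.append((proj(sc,w(p,[a for a,_ in S]))-uvS).ravel())
    return np.concatenate(r)
for k in (1,2,3):
    s=least_squares(f,[602,-79,.38],args=(k,)); p=s.x
    print(k,p.round(3),'res',s.fun.round(1)); print(w(p,[(0,110,55),(0,-110,55)]).round(1))
a,b=[ray(top,cv(u,(180,215),5),7) for u in ((99,101),(580,198))]
print(a.round(1),b.round(1),np.linalg.norm(a-b),(a+b)/2, 'yaw',np.arctan2(-(a-b)[0],(a-b)[1]))
E
```

```text
1 [ 6.02767e+02 -7.84870e+01  3.87000e-01] res [-0.6 -0.4 -0.8  0.9  1.4  0.3  1.  -1.3 -0.2 -0.3 -0.7 -0.4 -0.2  1.2]
[[ 561.2   23.4   55. ]
 [ 644.3 -180.3   55. ]]
2 [ 6.00688e+02 -7.82430e+01  4.04000e-01] res [-1.  -0.1 -0.7 -0.7  1.3 -0.1  0.3  0. ]
[[ 557.5   22.9   55. ]
 [ 643.9 -179.4   55. ]]
3 [ 6.02458e+02 -7.82190e+01  3.89000e-01] res [-0.7 -0.3 -0.9  1.   1.3  0.4  0.9 -1.2 -0.3 -0.2 -0.8 -0.3 -0.2  1.4
 -0.8 -0.7 -0.1 -1.1  1.4  0.   0.6 -0.1]
[[ 560.7   23.6   55. ]
 [ 644.2 -180.    55. ]]
[416.1 378.5   7. ] [366. 117.   7.] 266.2810924008058 [391.05496797 247.78170944   7.        ] yaw -0.18940846914700069
```

```bash
python3 -m handwheel '[[[0,0,0.1],[-27,27,6],1],[[0,0,0.1],[-25,29,6],1],[[0,0,0.1],[-21,31,6],1],[[0,0,0.1],[-18,33,6],1],[[0,0,0.1],[-15,35,6],1],[[0,0,0.1],[-11,36,6],1],[[0,0,0.1],[-8,37,6],1],[[0,0,0.1],[-4,38,6],1],[[0,0,0.1],[0,38,6],1],[[0,0,0],[0,0,0],1]]'
cat >> h.py <<'E'
def go(target,xang):
    """prints tool-frame shift and turn to reach TCP target with tool down, x axis at world angle xang"""
    o=st(); M=R.from_rotvec(o['orientation']).as_matrix()
    D=np.array([[np.cos(xang),np.sin(xang),0],[np.sin(xang),-np.cos(xang),0],[0,0,-1]])
    print('shift now-axes',(M.T@(np.array(target)-o['ee_pos'])).round(1),'shift tgt-axes',(D.T@(np.array(target)-o['ee_pos'])).round(1),'turn',R.from_matrix(M.T@D).as_rotvec().round(3))
E
python3 -c "
from h import *
go([390.3,250,70],-.189)"
```

```text
t: 3.53
ee_pos: [325.2, 298.7, 174.4]
orientation: [-3.077, -0.593, -0.007]
ft_force: [-0.8, -0.2, -0.8]
width: 87.8
t 3.53 pos [325.2 298.7 174.4] f [-0.8 -0.2 -0.8] w 87.8
q [0.71 0.24 2.07 0.01 0.82 0.33]
[[ 0.928  0.372  0.003]
 [ 0.372 -0.928  0.008]
 [ 0.006 -0.007 -1.   ]]
shift now-axes [ 41.7  70.1 104.2] shift tgt-axes [ 73.1  35.6 104.4] turn [-0.008 -0.004  0.57 ]
```

```bash
python3 -m handwheel '[[[0,0,0.095],[8,11,17],1],[[0,0,0.095],[9,10,17],1],[[0,0,0.095],[10,9,17],1],[[0,0,0.095],[11,8,17],1],[[0,0,0.095],[11,7,17],1],[[0,0,0.095],[12,6,17],1],[[0,0,0],[0,0,0],1],[[0,0,0],[0,0,0],1],[[0,0,0],[0,0,0],1],[[0,0,0],[0,0,0],1]]'
python3 -c "
from h import *
go([390.3,250,70],-.189)
for cam in ('top','scene'):
    im=shot(cam,cam+'1')
    for r in ctrl.spot_point(im,'long_bar_center')[:1]: print(r['score'],c2w(im,r['position']).round(1))
"
```

```text
t: 4.37
ee_pos: [400.4, 256.9, 71.9]
orientation: [-3.108, 0.332, -0.013]
ft_force: [0.0, -0.2, 0.3]
width: 87.7
t 4.37 pos [400.4 256.9  71.9] f [ 0.  -0.2  0.3] w 87.7
q [0.54 0.47 2.06 0.01 0.6  0.74]
[[ 0.977 -0.211  0.01 ]
 [-0.212 -0.977  0.015]
 [ 0.006 -0.017 -1.   ]]
shift now-axes [-8.5  8.9  1.7] shift tgt-axes [-8.7  8.7  1.9] turn [-0.016 -0.007 -0.024]
0.53 [392.3 254.6   6.9]
```

View pics/scene1.png

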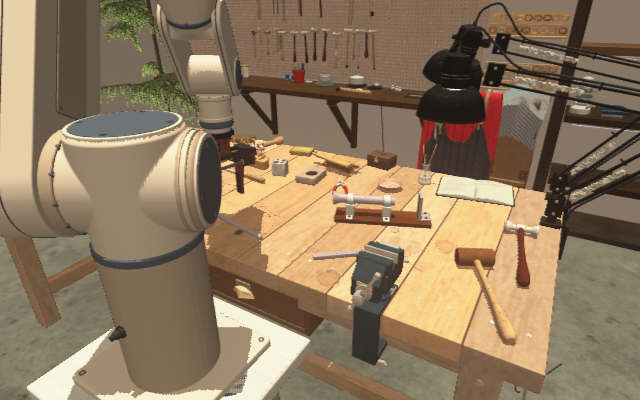

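The gripper, at about (235,165), stands above the bar, which runs from about (222,213) to (261,237). Next I'll centre it, level it and go down.

```bash
python3 -m handwheel '[[[-0.016,-0.007,-0.024],[-8.5,9,2],1],[[0,0,0],[0,0,12],1],[[0,0,0],[0,0,12],1],[[0,0,0],[0,0,12],1],[[0,0,0],[0,0,10],1],[[0,0,0],[0,0,8],1],[[0,0,0],[0,0,0],1],[[0,0,0],[0,0,0],1],[[0,0,0],[0,0,0],1],[[0,0,0],[0,0,0],1]]'
python3 -c "
from h import *
go([390.3,250,9.5],-.189)
"
```

```text
t: 5.4
ee_pos: [386.2, 248.8, 15.7]
orientation: [3.127, -0.277, -0.001]
ft_force: [-0.7, -0.5, -0.3]
width: 87.9
t 5.4 pos [386.2 248.8  15.7] f [-0.7 -0.5 -0.3] w 87.9
q [ 0.55  0.58  2.09 -0.    0.48  0.73]
[[ 0.984 -0.176 -0.001]
 [-0.176 -0.984 -0.002]
 [-0.     0.002 -1.   ]]
shift now-axes [ 3.8 -1.9  6.2] shift tgt-axes [ 3.8 -2.   6.2] turn [0.002 0.    0.012]
```

```bash
python3 -m handwheel '[[[0,0,0.012],[4,-2,3],1],[[0,0,0],[0,0,3],1],[[0,0,0],[0,0,0],0.4],[[0,0,0],[0,0,0],0.2],[[0,0,0],[0,0,0],0],[[0,0,0],[0,0,0],0],[[0,0,0],[0,0,0],0],[[0,0,0],[0,0,0],0],[[0,0,0],[0,0,0],0],[[0,0,0],[0,0,0],0]]'
python3 -c "
from h import *
go([390.3,250,9.5],-.189)
im=shot('scene','s2');p=im['pixels'];cv2.imwrite('pics/s2c.png',cv2.resize(p[120:270,190:340],None,fx=4,fy=4)[:,:,::-1])
im=shot('top','t2');p=im['pixels'];cv2.imwrite('pics/t2c.png',cv2.resize(p[190:290,160:340],None,fx=4,fy=4)[:,:,::-1])
"
```

```text
t: 6.23
ee_pos: [392.3, 250.8, 10.6]
orientation: [3.127, -0.298, 0.004]
ft_force: [0.3, 0.4, 0.3]
width: 37.9
t 6.23 pos [392.3 250.8  10.6] f [0.3 0.4 0.3] w 37.9
q [ 0.54  0.59  2.08 -0.    0.47  0.74]
[[ 0.982 -0.189  0.002]
 [-0.189 -0.982 -0.001]
 [ 0.002  0.    -1.   ]]
shift now-axes [-1.8  1.1  1.1] shift tgt-axes [-1.8  1.1  1.1] turn [ 0.    -0.002 -0.001]
```

View pics/t2c.png

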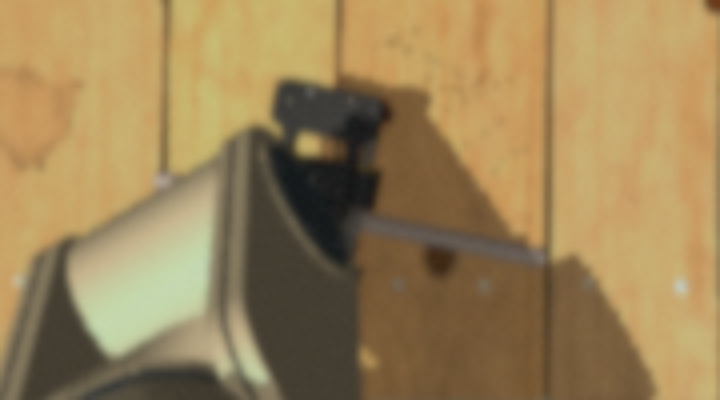

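View pics/s2c.png

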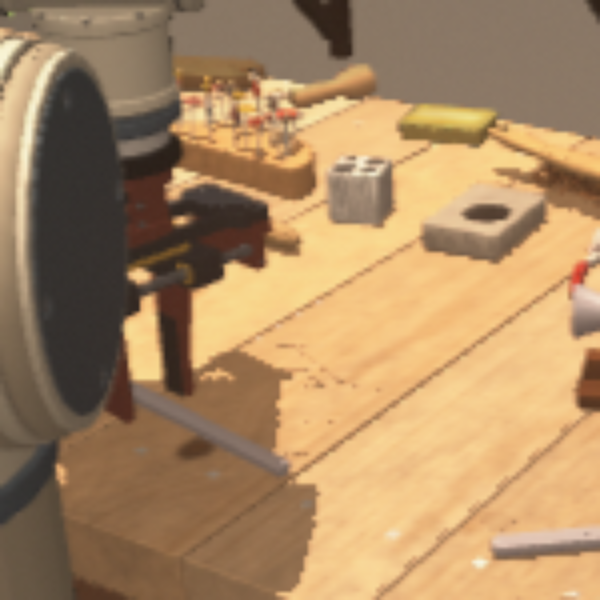

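The bar lies between the closing jaws. The right half shows in the top crop, with its end at (545,258). I'll keep closing.

```bash
python3 -m handwheel '[[[0,0,0],[-1.5,0,0.8],0],[[0,0,0],[0,0,0],0],[[0,0,0],[0,0,0],0],[[0,0,0],[0,0,0],0],[[0,0,0],[0,0,0],0],[[0,0,0],[0,0,0],0],[[0,0,0],[0,0,0],0],[[0,0,0],[0,0,0],0],[[0,0,0],[0,0,0],0],[[0,0,0],[0,0,0],0]]'
python3 -c "
from h import *
go([390.3,250,100],-.189)
"
```

```text
t: 7.17
ee_pos: [390.8, 251.1, 9.8]
orientation: [3.127, -0.298, 0.004]
ft_force: [0.3, 0.7, 0.4]
width: 11.4
t 7.17 pos [390.8 251.1   9.8] f [0.3 0.7 0.4] w 11.4
q [ 0.55  0.59  2.08 -0.    0.47  0.74]
[[ 0.982 -0.189  0.003]
 [-0.189 -0.982 -0.   ]
 [ 0.003  0.    -1.   ]]
shift now-axes [ -0.    1.2 -90.2] shift tgt-axes [ -0.3   1.2 -90.2] turn [ 0.    -0.003 -0.001]
```

```bash
python3 -m handwheel '[[[0,0,0],[0,0,-8],0],[[0,0,0],[0,0,-16],0],[[0,0,0],[0,0,-20],0],[[0,0,-0.08],[18,7,-15],0],[[0,0,-0.08],[18,7,-10],0],[[0,0,-0.08],[18,8,-8],0],[[0,0,-0.08],[17,10,-5],0],[[0,0,-0.08],[15,12,0],0],[[0,0,-0.08],[14,12,0],0],[[0,0,-0.08],[5,5,0],0]]'
python3 -c "
from h import *
go([495.9,186.2,80],.384)
im=shot('scene','s3');p=im['pixels'];cv2.imwrite('pics/s3c.png',cv2.resize(p[120:270,190:440],None,fx=3,fy=3)[:,:,::-1])
im=shot('top','t3');p=im['pixels'];cv2.imwrite('pics/t3c.png',cv2.resize(p[120:290,160:440],None,fx=2.8,fy=2.8)[:,:,::-1])
"
```

```text
t: 8.0
ee_pos: [497.7, 189.2, 98.3]
orientation: [3.076, 0.62, -0.008]
ft_force: [-0.2, 1.0, -2.5]
width: 11.5
t 8.0 pos [497.7 189.2  98.3] f [-0.2  1.  -2.5] w 11.5
q [ 0.34  0.49  1.91 -0.    0.75 -0.05]
[[ 0.922  0.387 -0.004]
 [ 0.387 -0.922 -0.005]
 [-0.006  0.003 -1.   ]]
shift now-axes [-2.7  2.  18.3] shift tgt-axes [-2.8  2.1 18.3] turn [0.003 0.006 0.014]
```

View pics/t3c.png

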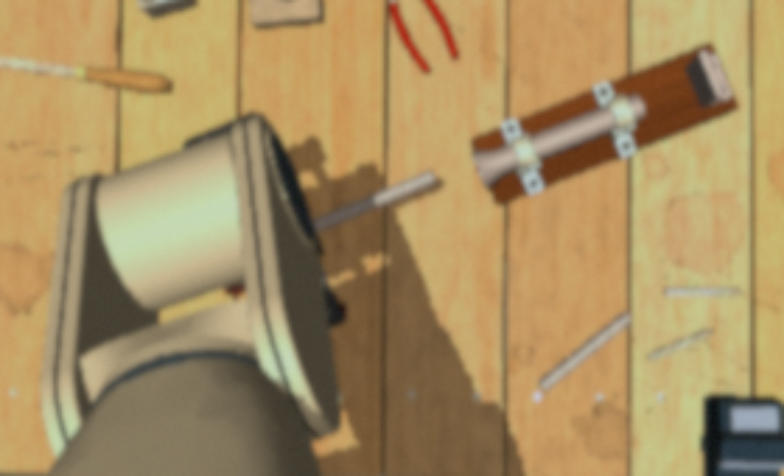

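View pics/s3c.png

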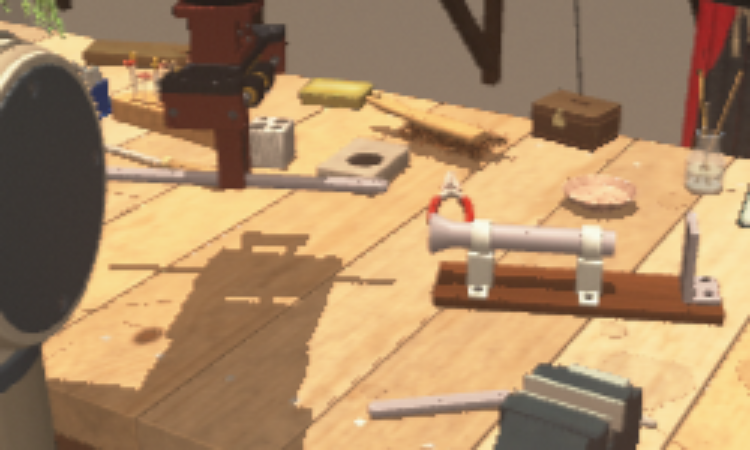

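The bar is held level. In the top crop its front end is at (437,180), in line with the tube mouth at (485,165). Next I'll lower to axis height and compare the end and axis with the jig estimate.

```bash
python3 -m handwheel '[[[0.003,0.006,0.014],[-3,2,6],0],[[0,0,0],[0,0,8],0],[[0,0,0],[0,0,8],0],[[0,0,0],[0,0,8],0],[[0,0,0],[0,0,6],0],[[0,0,0],[0,0,3],0],[[0,0,0],[0,0,0],0],[[0,0,0],[0,0,0],0],[[0,0,0],[0,0,0],0],[[0,0,0],[0,0,0],0]]'
python3 -c "
from h import *
go([495.9,186.2,58.8],.384)
o=ctrl.get_obs();print(o['moment'])
M=R.from_rotvec(o['orientation']).as_matrix();c=np.array(o['ee_pos'])+M@[0,0,3.8]
print('predicted front/tail',c+135*M[:,1],c-135*M[:,1])
for cam,(x0,x1,y0,y1) in (('scene',(200,440,150,250)),('top',(260,440,120,220))):
    im=shot(cam,cam+'4');p=im['pixels'];f=3 if cam=='scene' else 4
    print(cam,'pred front px in crop',(proj(im,[c+135*M[:,1],c+60*M[:,1]])-[x0,y0]+.5)*f-.5,'mouth',(proj(im,[561.5,24,55])-[x0,y0]+.5)*f-.5)
    cv2.imwrite('pics/%s4c.png'%cam,cv2.resize(p[y0:y1,x0:x1],None,fx=f,fy=f,interpolation=cv2.INTER_CUBIC)[:,:,::-1])
    for q in ('tube_mouth','stop_face','long_bar_center'):
      for r in ctrl.spot_point(im,q)[:1]: print(q,r['score'],c2w(im,r['position']).round(1))
"
```

```text
t: 8.93
ee_pos: [488.1, 186.8, 52.8]
orientation: [3.087, 0.579, -0.013]
ft_force: [0.8, -0.4, -2.2]
width: 11.2
t 8.93 pos [488.1 186.8  52.8] f [ 0.8 -0.4 -2.2] w 11.2
q [ 0.34  0.56  1.94  0.    0.65 -0.03]
[[ 0.932  0.362 -0.008]
 [ 0.362 -0.932 -0.002]
 [-0.008 -0.001 -1.   ]]
shift now-axes [ 7.   3.4 -6.1] shift tgt-axes [ 7.   3.5 -6. ] turn [-0.001  0.008 -0.013]
[-0.04311587  0.05823203  0.01044099]
predicted front/tail [537.01632577  60.9865857   48.78213262] [439.14233036 312.62235974  49.12599806]
scene pred front px in crop [[351.47164295 150.13645528]
 [268.76709712 144.52339814]] mouth [[401.57093403 142.46914325]]
tube_mouth 0.62 [565.   20.1  60.2]
stop_face 0.76 [ 642.3 -182.2   52.5]
long_bar_center 0.87 [490.5 188.5  46.5]
top pred front px in crop [[226.29391237 280.12457535]
 [118.02465908 321.73892017]] mouth [[283.71459492 241.61598597]]
tube_mouth 0.81 [556.8  27.   55.9]
stop_face 0.65 [ 646.2 -181.    56.1]
long_bar_center 0.54 [490.3 188.9  43.8]
```

View pics/top4c.png

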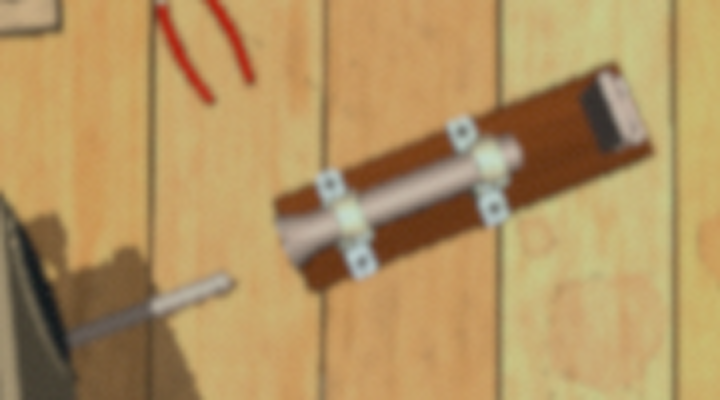

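View pics/scene4c.png

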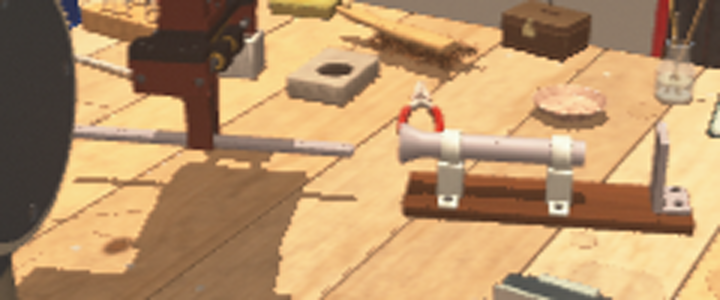

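```bash
cat >> h.py <<'E'
def ridge(im,A,B,n=24,hw=7,verb=0):
    """steel (unsaturated) ridge: signed perpendicular offset in px of ridge vs projected line A-B, at n stations"""
    from scipy.ndimage import map_coordinates
    hsv=cv2.cvtColor(im['pixels'],cv2.COLOR_RGB2HSV).astype(float)[:,:,1]
    out=[]
    a,b=proj(im,[A,B]);d=(b-a)/np.linalg.norm(b-a);nn=np.array([-d[1],d[0]])
    s=np.arange(-hw,hw+.01,.1)
    for f in np.linspace(0,1,n):
        P=(1-f)*np.array(A)+f*np.array(B);c=proj(im,P)[0]
        q=c+s[:,None]*nn
        v=map_coordinates(hsv,[q[:,1],q[:,0]],order=1)
        lo,hi=np.percentile(v,5),np.percentile(v,90)
        m=v<(lo+hi)/2
        out.append((f,(s[m].mean()),m.sum()*.1))
    return np.array(out),nn
JM=np.array([561.5,24,55]);JS=np.array([644,-180,55.]);JY=(JM-JS)/220
def J(y,x=0,z=55): 
    p=JS+JY*(y+110)+np.array([JY[1],-JY[0],0])*x; p[2]=z; return p
E
python3 -c "
from h import *
np.set_printoptions(suppress=True)
o=ctrl.get_obs()
M=R.from_rotvec(o['orientation']).as_matrix();c=np.array(o['ee_pos'])+M@[0,0,3.8]
for cam in ('scene','top'):
    im=shot(cam)
    for nm,A,B in (('bar',c+50*M[:,1],c+132*M[:,1]),('tube',J(62),J(-20))):
        r,nn=ridge(im,A,B,9); print(cam,nm,'n',nn.round(2));print(r.T[1:].round(2))
        q=proj(im,[A,A+[0,0,1],A+np.array([JY[1],-JY[0],0])]);print('px per mm z,x',((q[1]-q[0])@nn).round(2),((q[2]-q[0])@nn).round(2))
"
```

```text
scene bar n [-0.07  1.  ]
[[-0.05  0.05 -0.   -0.05 -0.2  -0.2  -0.15 -0.3  -0.2 ]
 [ 4.4   4.6   4.7   4.4   4.1   4.5   4.8   4.7   4.1 ]]
px per mm z,x -0.34 -0.16
scene tube n [-0.06  1.  ]
[[-2.5  -0.1  -0.2  -0.35 -0.15 -0.15 -0.25 -0.3   1.17]
 [ 4.9   7.7   7.9   7.8   8.6   8.    7.8   7.9  11.6 ]]
px per mm z,x -0.34 -0.16
top bar n [0.36 0.93]
[[-0.15 -0.15 -0.   -0.05 -0.1   0.05 -0.05 -0.05  0.1 ]
 [ 4.4   4.6   4.3   5.2   5.1   4.8   4.6   4.6   4.5 ]]
px per mm z,x -0.03 -0.39
top tube n [0.37 0.93]
[[ 0.08  0.5   0.3   0.4   0.45  0.35  0.45  0.35 -0.59]
 [ 5.9   9.7   9.9   9.7   9.8   9.6   9.8   9.6   6.1 ]]
px per mm z,x -0.03 -0.39
```

```bash
python3 -c "
from h import *
print(J(285,-1),J(240,-1));go(J(285,-1,59.3),.384)"
```

```text
[494.94772727 185.89772727  55.        ] [511.82272727 144.17045455  55.        ]
t 9.43 pos [488.  186.7  52.7] f [ 0.  -0.5 -3. ] w 11.5
q [ 0.34  0.56  1.95  0.    0.65 -0.03]
[[ 0.932  0.362 -0.008]
 [ 0.362 -0.932 -0.002]
 [-0.008 -0.001 -1.   ]]
shift now-axes [ 6.1  3.2 -6.6] shift tgt-axes [ 6.1  3.3 -6.6] turn [-0.001  0.008 -0.013]
```

```bash
python3 -m handwheel '[[[0,0.004,-0.006],[3,2,-3],0],[[0,0.004,-0.006],[2.5,1,-3],0],[[0,0,0],[0,0,0],0],[[0,0,0],[0,0,0],0],[[0,0,0],[0,0,0],0],[[0,0,0],[0,0,0],0],[[0,0,0],[0,0,0],0],[[0,0,0],[0,0,0],0],[[0,0,0],[0,0,0],0],[[0,0,0],[0,0,0],0]]'
python3 -c "
from h import *
go(J(285,-1,59.3),.384)"
```

```text
t: 10.27
ee_pos: [495.0, 185.8, 59.5]
orientation: [-3.082, -0.599, -0.0]
ft_force: [-0.2, -0.8, -2.2]
width: 11.4
t 10.27 pos [495.  185.8  59.5] f [-0.2 -0.8 -2.2] w 11.4
q [ 0.34  0.55  1.94  0.    0.66 -0.05]
[[ 0.927  0.375  0.   ]
 [ 0.375 -0.927  0.001]
 [ 0.001 -0.001 -1.   ]]
shift now-axes [-0.  -0.1  0.2] shift tgt-axes [-0.  -0.1  0.2] turn [-0.001 -0.001  0.   ]
```

```bash
python3 -m handwheel '[[[0,0,0],[0,5,0],0],[[0,0,0],[0,8,0],0],[[0,0,0],[0,8,0],0],[[0,0,0],[0,8,0],0],[[0,0,0],[0,6,0],0],[[0,0,0],[0,4,0],0],[[0,0,0],[0,0,0],0],[[0,0,0],[0,0,0],0],[[0,0,0],[0,0,0],0],[[0,0,0],[0,0,0],0]]'
python3 -c "
from h import *
np.set_printoptions(suppress=True)
go(J(240,-1,59.3),.384)
o=ctrl.get_obs()
M=R.from_rotvec(o['orientation']).as_matrix();c=np.array(o['ee_pos'])+M@[0,0,3.8]
for cam,(x0,x1,y0,y1) in (('scene',(240,440,150,250)),('top',(260,440,120,220))):
    im=shot(cam,cam+'5')
    cv2.imwrite('pics/%s5c.png'%cam,cv2.resize(im['pixels'][y0:y1,x0:x1],None,fx=4,fy=4,interpolation=cv2.INTER_CUBIC)[:,:,::-1])
    for nm,A,B in (('bar',c+50*M[:,1],c+120*M[:,1]),('tube',J(55,-1),J(-10,-1))):
        r,nn=ridge(im,A,B,9); print(cam,nm);print(r.T[1:].round(2))
"
```

```text
t: 11.1
ee_pos: [511.5, 144.4, 59.2]
orientation: [-3.083, -0.597, -0.0]
ft_force: [-0.3, 0.5, -2.6]
width: 11.3
t 11.1 pos [511.5 144.4  59.2] f [-0.3  0.5 -2.6] w 11.3
q [ 0.25  0.55  1.93  0.    0.66 -0.13]
[[ 0.928  0.373 -0.   ]
 [ 0.373 -0.928  0.001]
 [ 0.    -0.001 -1.   ]]
shift now-axes [ 0.2  0.3 -0.1] shift tgt-axes [ 0.2  0.3 -0.1] turn [-0.001 -0.    -0.002]
scene bar
[[-0.05 -0.05 -0.05 -0.1  -0.1  -0.25 -0.2  -0.2  -0.2 ]
 [ 4.2   4.    4.2   4.3   4.5   4.4   4.3   4.7   4.9 ]]
scene tube
[[ 0.53 -0.35 -0.45 -0.5  -0.35 -0.2  -0.4  -0.45 -0.5 ]
 [ 9.1   7.8   7.8   7.9   8.6   8.1   7.9   7.8   7.9 ]]
top bar
[[-0.1  -0.05 -0.1  -0.1  -0.05 -0.   -0.1  -0.   -0.05]
 [ 4.5   4.6   4.5   4.7   5.2   4.7   4.7   4.5   5.  ]]
top tube
[[ 0.8  -0.   -0.05 -0.    0.05 -0.   -0.   -0.1  -0.  ]
 [10.3   9.7   9.6   9.9   9.8   9.9   9.5   9.7   9.7 ]]
```

View pics/top5c.png

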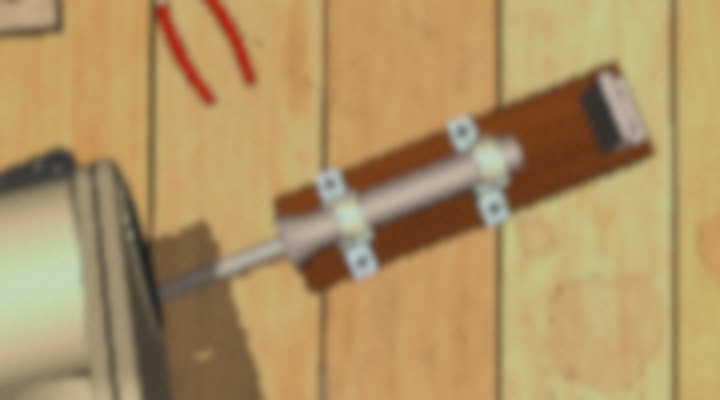

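View pics/scene5c.png

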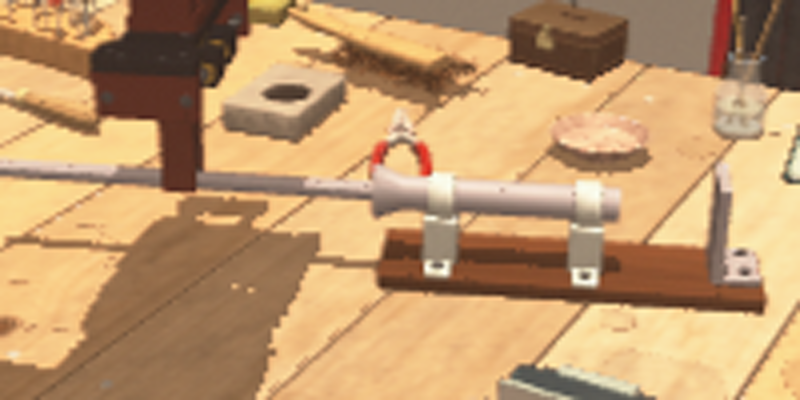

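The bar tip is inside the flare, at about (283,245) in the top crop. The bar and tube ridges agree within 0.3 px. I'll feed further in, watching the force.

```bash
python3 -m handwheel '[[[0,0,-0.002],[0.1,4,-0.3],0],[[0,0,0],[0.1,5,0],0],[[0,0,0],[0,5,0],0],[[0,0,0],[0,5,0],0],[[0,0,0],[0,5,0],0],[[0,0,0],[0,5,0],0],[[0,0,0],[0,5,0],0],[[0,0,0],[0,4,0],0],[[0,0,0],[0,0,0],0],[[0,0,0],[0,0,0],0]]'
python3 -c "
from h import *
go(J(200,-1,59.5),.384);print(ctrl.get_obs()['moment'])"
```

```text
t: 12.03
ee_pos: [527.5, 105.6, 59.5]
orientation: [-3.082, -0.601, -0.0]
ft_force: [-0.7, 0.1, -3.1]
width: 11.7
t 12.03 pos [527.5 105.6  59.5] f [-0.7  0.1 -3.1] w 11.7
q [ 0.17  0.56  1.92  0.    0.67 -0.21]
[[ 0.927  0.376 -0.   ]
 [ 0.376 -0.927  0.001]
 [ 0.    -0.001 -1.   ]]
shift now-axes [-0.1 -1.7  0. ] shift tgt-axes [-0.1 -1.7  0. ] turn [-0.001 -0.     0.001]
[-0.05163537  0.05706549  0.0539055 ]
```

```bash
python3 -m handwheel '[[[0,0,0],[0,4,0],0],[[0,0,0],[0,5,0],0],[[0,0,0],[0,5,0],0],[[0,0,0],[0,5,0],0],[[0,0,0],[0,5,0],0],[[0,0,0],[0,5,0],0],[[0,0,0],[0,5,0],0],[[0,0,0],[0,3,0],0],[[0,0,0],[0,0,0],0],[[0,0,0],[0,0,0],0]]'
python3 -c "
from h import *
go(J(130,-1,59.5),.384);print(ctrl.get_obs()['moment'])"
```

```text
t: 12.87
ee_pos: [543.0, 67.4, 59.4]
orientation: [-3.082, -0.601, -0.0]
ft_force: [0.5, 0.2, -3.2]
width: 11.3
t 12.87 pos [543.   67.4  59.4] f [ 0.5  0.2 -3.2] w 11.3
q [ 0.1   0.57  1.89  0.    0.68 -0.29]
[[ 0.927  0.376 -0.   ]
 [ 0.376 -0.927  0.001]
 [ 0.    -0.001 -1.   ]]
shift now-axes [-0.1 27.2 -0.1] shift tgt-axes [-0.1 27.2 -0.1] turn [-0.001 -0.     0.001]
[0.02630694 0.06127658 0.0178435 ]
```

```bash
python3 -m handwheel '[[[0,0,0],[0,4,0],0],[[0,0,0],[0,5,0],0],[[0,0,0],[0,5,0],0],[[0,0,0],[0,5,0],0],[[0,0,0],[0,4,0],0],[[0,0,0],[0,2,0],0],[[0,0,0],[0,0,0],0],[[0,0,0],[0,0,0],0],[[0,0,0],[0,0,0],0],[[0,0,0],[0,0,0],0]]'
python3 -c "
from h import *
np.set_printoptions(suppress=True)
go(J(130,-1,59.5),.384)
o=ctrl.get_obs();print(o['moment'])
M=R.from_rotvec(o['orientation']).as_matrix();c=np.array(o['ee_pos'])+M@[0,0,3.8]
im=shot('scene','s6')
r,nn=ridge(im,c-40*M[:,1],c-125*M[:,1],9);print(r.T[1:].round(2))
cv2.imwrite('pics/s6c.png',cv2.resize(im['pixels'][140:250,200:440],None,fx=3,fy=3,interpolation=cv2.INTER_CUBIC)[:,:,::-1])"
```

```text
t: 13.7
ee_pos: [553.2, 41.8, 59.3]
orientation: [-3.082, -0.601, 0.0]
ft_force: [0.8, 0.3, -2.1]
width: 11.7
t 13.7 pos [553.2  41.8  59.3] f [ 0.8  0.3 -2.1] w 11.7
q [ 0.05  0.58  1.88  0.    0.69 -0.33]
[[ 0.927  0.376 -0.   ]
 [ 0.376 -0.927  0.001]
 [ 0.    -0.001 -1.   ]]
shift now-axes [-0.  -0.4 -0.2] shift tgt-axes [-0.  -0.4 -0.2] turn [-0.001 -0.     0.001]
[-0.05180741  0.02265977 -0.01214229]
[[0.15 0.3  0.35 0.35 0.35 0.45 0.4  0.35 0.4 ]
 [4.   4.3  4.8  4.6  4.4  4.4  4.7  4.6  4.3 ]]
```

View pics/s6c.png

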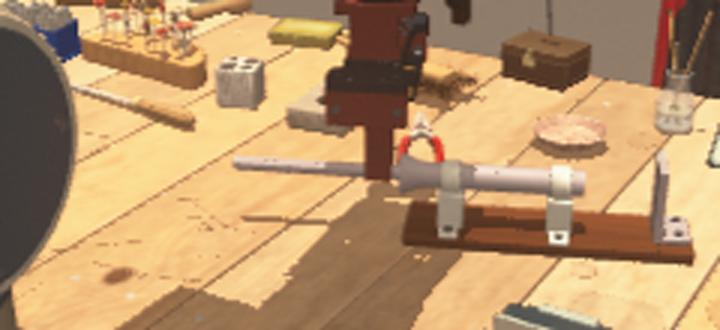

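The bar is in the tube, its tail at (235,162) and level. I'll let go now.

```bash
python3 -m handwheel '[[[0,0,0],[0,0,0.8],0],[[0,0,0],[0,0,0.5],0.15],[[0,0,0],[0,0,0],0.2],[[0,0,0],[0,0,0],0.3],[[0,0,0],[0,0,0],0.5],[[0,0,0],[0,0,0],0.5],[[0,0,0],[0,0,0],0.5],[[0,0,0],[0,0,0],0.5],[[0,0,0],[0,0,0],0.5],[[0,0,0],[0,0,0],0.5]]'
python3 -c "
from h import *
np.set_printoptions(suppress=True)
go(J(130,-1,59.5),.384)
im=shot('scene','s7')
M=R.from_rotvec(ctrl.get_obs()['orientation']).as_matrix()
r,nn=ridge(im,J(165,-1),J(258,-1),12,hw=9);print(r.T.round(2))
cv2.imwrite('pics/s7c.png',cv2.resize(im['pixels'][140:250,200:440],None,fx=3,fy=3,interpolation=cv2.INTER_CUBIC)[:,:,::-1])"
```

```text
t: 14.58
ee_pos: [554.5, 42.6, 59.2]
orientation: [-3.082, -0.603, -0.005]
ft_force: [0.2, -0.2, -0.2]
width: 44.0
t 14.58 pos [554.5  42.6  59.2] f [ 0.2 -0.2 -0.2] w 44.0
q [ 0.05  0.58  1.88  0.    0.69 -0.33]
[[ 0.926  0.377  0.003]
 [ 0.377 -0.926  0.001]
 [ 0.003 -0.    -1.   ]]
shift now-axes [-1.5 -0.1 -0.3] shift tgt-axes [-1.5 -0.1 -0.3] turn [-0.    -0.003  0.003]
[[ 0.    0.09  0.18  0.27  0.36  0.45  0.55  0.64  0.73  0.82  0.91  1.  ]
 [-2.3  -2.45 -2.35 -2.55 -2.65 -2.8  -3.05 -3.25 -3.4  -3.5  -3.65 -3.45]
 [ 4.3   4.2   4.8   4.8   4.8   4.9   4.8   4.8   4.7   4.9   4.8   4.  ]]
```

View pics/s7c.png

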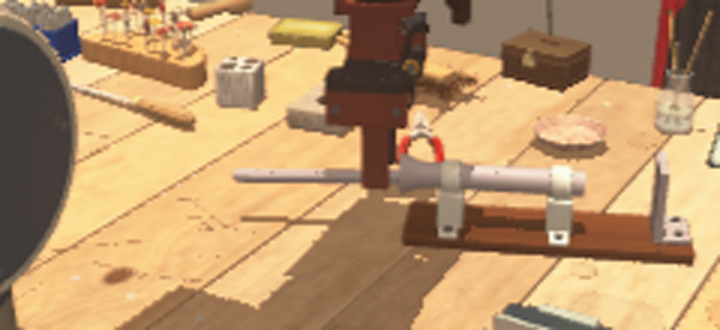

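The tube carries the released bar. Its tail dropped from (235,162) to (234,176), about 2.4° of droop. I'll slide the open jaws back to the tail.

```bash
python3 -m handwheel '[[[0,0,0],[-1,-8,0],0.5],[[0,0,0],[0,-16,0],0.5],[[0,0,0],[0,-18,0],0.5],[[0,0,0],[0,-18,0],0.5],[[0,0,0],[0,-16,0],0.5],[[0,0,0],[0,-14,0],0.5],[[0,0,0],[0,-8,0],0.5],[[0,0,0],[0,0,0],0.5],[[0,0,0],[0,0,0],0.5],[[0,0,0],[0,0,0],0.5]]'
python3 -c "
from h import *
np.set_printoptions(suppress=True)
go(J(245,-1,42),.384)
im=shot('scene','s8')
ps=J(265,-1,45);print('pred tail',(proj(im,[J(265,-1,45),J(258,-1,45),J(272,-1,45)])-[200,140]+.5)*3-.5)
cv2.imwrite('pics/s8c.png',cv2.resize(im['pixels'][140:250,200:440],None,fx=3,fy=3,interpolation=cv2.INTER_CUBIC)[:,:,::-1])
for cam in ('scene','top'):
  im=shot(cam,cam+'8')
  for r in ctrl.spot_point(im,'long_bar_center')[:1]: print(r['score'],c2w(im,r['position']).round(1),J(130,-1,51))
  a=J(155,-1,49.5);b=J(225,-1,46.5)
  r,nn=ridge(im,a,b,9,hw=9);print(r.T[1:].round(2))
"
```

```text
t: 15.47
ee_pos: [513.1, 138.5, 59.1]
orientation: [-3.083, -0.601, -0.004]
ft_force: [0.3, 0.6, 0.0]
width: 43.7
t 15.47 pos [513.1 138.5  59.1] f [0.3 0.6 0. ] w 43.7
q [ 0.24  0.55  1.93  0.    0.66 -0.15]
[[ 0.927  0.376  0.002]
 [ 0.376 -0.927  0.001]
 [ 0.003 -0.    -1.   ]]
shift now-axes [  0.9 -10.7  17.1] shift tgt-axes [  0.9 -10.7  17.1] turn [-0.    -0.003  0.001]
pred tail [[231.02166406 172.80279247]
 [238.56647682 173.26136524]
 [223.49042398 172.34504465]]
0.77 [553.2  42.9  49. ] [553.07272727  42.17045455  51.        ]
[[-0.25 -0.3  -0.3  -0.45 -0.45 -0.5  -0.5  -0.6  -0.65]
 [ 4.2   4.3   4.3   4.4   4.4   4.3   4.5   4.5   4.4 ]]
0.5 [549.6  38.6  45.4] [553.07272727  42.17045455  51.        ]
[[ 0.1   0.2   0.1   0.2   3.4  -4.58 -4.6   4.32 -1.31]
 [ 4.7   4.5   4.5   4.5  11.3   5.8   4.4   5.2   6.7 ]]
```

View pics/s8c.png

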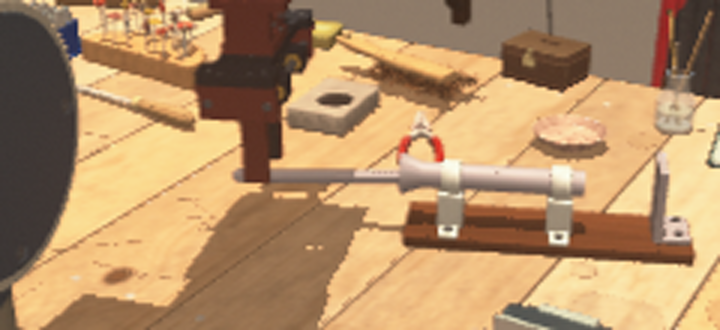

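View pics/top8.png

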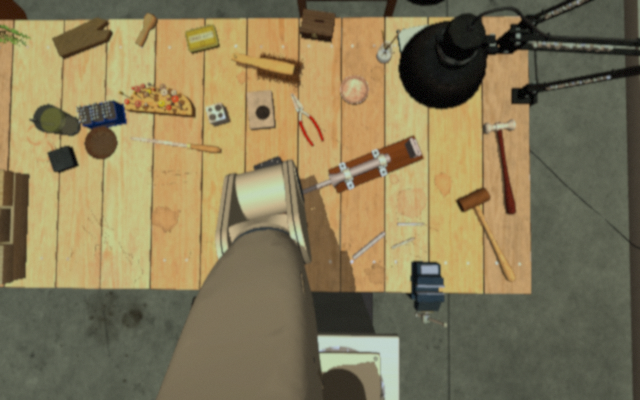

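```bash
python3 -m handwheel '[[[0,0,0],[1,-5,4],0.5],[[0,0,0],[0,-4,5],0.5],[[0,0,0],[0,0,5],0.5],[[0,0,0],[0,0,2],0.5],[[0,0,0],[0,0,0],0.5],[[0,0,0],[0,0,0],0.5],[[0,0,0],[0,0,0],0.3],[[0,0,0],[0,0,0],0.3],[[0,0,0],[0,0,0],0.25],[[0,0,0],[0,0,0],0.25]]'
python3 -c "
from h import *
np.set_printoptions(suppress=True)
go(J(245,-1,42),.384)"
```

```text
t: 16.55
ee_pos: [510.8, 146.8, 40.8]
orientation: [-3.084, -0.597, -0.003]
ft_force: [0.2, -0.3, -0.4]
width: 23.1
t 16.55 pos [510.8 146.8  40.8] f [ 0.2 -0.3 -0.4] w 23.1
q [ 0.26  0.59  1.93  0.    0.62 -0.13]
[[ 0.928  0.373  0.002]
 [ 0.373 -0.928  0.001]
 [ 0.002 -0.    -1.   ]]
shift now-axes [-0.  -2.2 -1.2] shift tgt-axes [-0.  -2.2 -1.2] turn [-0.    -0.002 -0.002]
```

```bash
python3 -m handwheel '[[[0,0,0],[0,-2,-1],0.15],[[0,0,0],[0,0,0],0.1],[[0,0,0],[0,0,0],0.05],[[0,0,0],[0,0,0],0],[[0,0,0],[0,0,0],0],[[0,0,0],[0,0,0],0],[[0,0,0],[0,0,0],0],[[0,0,0],[0,0,0],0],[[0,0,0],[0,0,0],0],[[0,0,0],[0,0,0],0]]'
python3 -c "
from h import *
np.set_printoptions(suppress=True)
go(J(245,-1,42),.384);print(ctrl.get_obs()['moment'])
im=shot('scene','s9')
cv2.imwrite('pics/s9c.png',cv2.resize(im['pixels'][140:250,200:440],None,fx=3,fy=3,interpolation=cv2.INTER_CUBIC)[:,:,::-1])
"
```

```text
t: 17.38
ee_pos: [510.3, 148.8, 42.3]
orientation: [-3.084, -0.597, -0.004]
ft_force: [0.5, 0.2, -0.3]
width: 11.8
t 17.38 pos [510.3 148.8  42.3] f [ 0.5  0.2 -0.3] w 11.8
q [ 0.26  0.58  1.93  0.    0.62 -0.12]
[[ 0.928  0.373  0.002]
 [ 0.373 -0.928  0.001]
 [ 0.003 -0.    -1.   ]]
shift now-axes [-0.3 -0.1  0.3] shift tgt-axes [-0.3 -0.1  0.3] turn [-0.    -0.003 -0.002]
[-0.05058189  0.03081509 -0.02169498]
```

View pics/s9c.png

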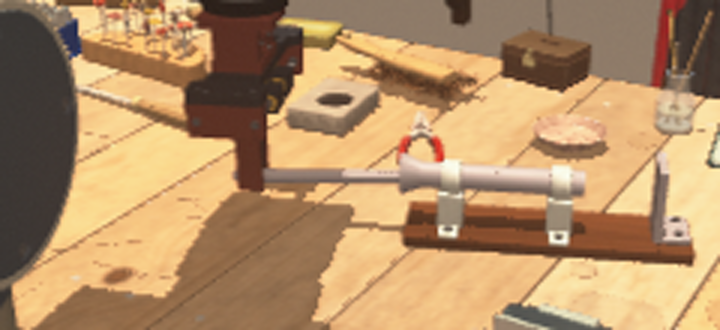

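The grip is on the tail at 11.8 mm width. I'll lift and turn the tail level (about 10 mm, 0.047 rad) before feeding.

```bash
python3 -m handwheel '[[[0.009,0,0],[0,0,-2],0],[[0.009,0,0],[0,0,-2],0],[[0.009,0,0],[0,0,-2],0],[[0.009,0,0],[0,0,-2],0],[[0.009,0,0],[0,0,-1.5],0],[[0,0,0],[0,0,0],0],[[0,0,0],[0,0,0],0],[[0,0,0],[0,0,0],0],[[0,0,0],[0,0,0],0],[[0,0,0],[0,0,0],0]]'
python3 -c "
from h import *
np.set_printoptions(suppress=True)
go(J(245,-1,52.5),.384);print(ctrl.get_obs()['moment'])
im=shot('scene')
r,nn=ridge(im,J(225,-1),J(130,-1),9,hw=9);print(r.T[1:].round(2))
r,nn=ridge(im,J(45,-1),J(-10,-1),9,hw=9);print(r.T[1:].round(2))
"
```

```text
t: 18.27
ee_pos: [509.9, 148.3, 52.6]
orientation: [-3.035, -0.587, 0.012]
ft_force: [1.5, -0.4, -1.7]
width: 11.7
t 18.27 pos [509.9 148.3  52.6] f [ 1.5 -0.4 -1.7] w 11.7
q [ 0.23  0.57  1.93  0.08  0.65 -0.22]
[[ 0.928  0.372 -0.017]
 [ 0.373 -0.927  0.048]
 [ 0.002 -0.051 -0.999]]
shift now-axes [ 0.2 -0.4  0.1] shift tgt-axes [ 0.2 -0.4  0.1] turn [-0.051 -0.002 -0.002]
[-0.06414994 -0.01726514  0.03253208]
[[0.5  0.4  0.25 0.35 0.55 0.45 0.6  0.4  0.2 ]
 [4.5  4.3  4.2  4.4  4.2  4.   4.5  4.9  4.9 ]]
[[-0.35 -0.45 -0.55 -0.35 -0.35 -0.35 -0.4  -0.45 -0.45]
 [ 7.8   7.8   7.8   8.8   8.6   8.    7.9   7.8   8.  ]]
```

```bash
python3 -m handwheel '[[[0,0,-0.002],[0,3,-1.2],0],[[0,0,0],[0,4,-0.2],0],[[0,0,0],[0,5,-0.25],0],[[0,0,0],[0,5,-0.25],0],[[0,0,0],[0,5,-0.25],0],[[0,0,0],[0,5,-0.25],0],[[0,0,0],[0,5,-0.25],0],[[0,0,0],[0,4,-0.2],0],[[0,0,0],[0,0,0],0],[[0,0,0],[0,0,0],0]]'
python3 -c "
from h import *
np.set_printoptions(suppress=True)
go(J(205,-1,53.8),.384);print(ctrl.get_obs()['moment'])
"
```

```text
t: 19.15
ee_pos: [524.7, 110.6, 53.3]
orientation: [-3.035, -0.589, 0.013]
ft_force: [1.1, 0.9, -2.2]
width: 11.3
t 19.15 pos [524.7 110.6  53.3] f [ 1.1  0.9 -2.2] w 11.3
q [ 0.16  0.57  1.91  0.08  0.67 -0.29]
[[ 0.928  0.373 -0.018]
 [ 0.374 -0.926  0.048]
 [ 0.001 -0.051 -0.999]]
shift now-axes [ 0.7 -0.9 -0.5] shift tgt-axes [ 0.7 -0.9 -0.5] turn [-0.051 -0.001 -0.001]
[0.11765909 0.06524922 0.0107333 ]
```

```bash
python3 -m handwheel '[[[0,0,-0.001],[0.4,3,-0.5],0],[[0,0,0],[0.2,4,-0.2],0],[[0,0,0],[0,5,-0.25],0],[[0,0,0],[0,5,-0.25],0],[[0,0,0],[0,5,-0.25],0],[[0,0,0],[0,5,-0.25],0],[[0,0,0],[0,5,-0.25],0],[[0,0,0],[0,4,-0.2],0],[[0,0,0],[0,0,0],0],[[0,0,0],[0,0,0],0]]'
python3 -c "
from h import *
np.set_printoptions(suppress=True)
go(J(165,-1,53.8),.384);print(ctrl.get_obs()['moment'])
for cam,(x0,x1,y0,y1) in (('scene',(240,440,150,250)),('top',(260,440,120,220))):
    im=shot(cam,cam+'10')
    cv2.imwrite('pics/%s10c.png'%cam,cv2.resize(im['pixels'][y0:y1,x0:x1],None,fx=4,fy=4,interpolation=cv2.INTER_CUBIC)[:,:,::-1])
"
```

```text
t: 19.98
ee_pos: [540.1, 73.7, 53.5]
orientation: [-3.034, -0.59, 0.014]
ft_force: [0.2, 1.1, -2.6]
width: 11.6
t 19.98 pos [540.1  73.7  53.5] f [ 0.2  1.1 -2.6] w 11.6
q [ 0.09  0.58  1.89  0.08  0.68 -0.36]
[[ 0.927  0.374 -0.018]
 [ 0.375 -0.926  0.048]
 [ 0.001 -0.051 -0.999]]
shift now-axes [ 0.2 -0.9 -0.2] shift tgt-axes [ 0.2 -0.9 -0.3] turn [-0.051 -0.001  0.   ]
[0.15351352 0.1404648  0.06488418]
```

View pics/top10c.png

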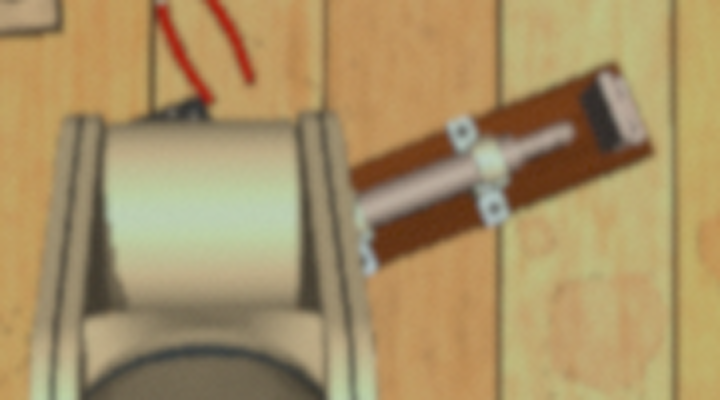

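View pics/scene10c.png

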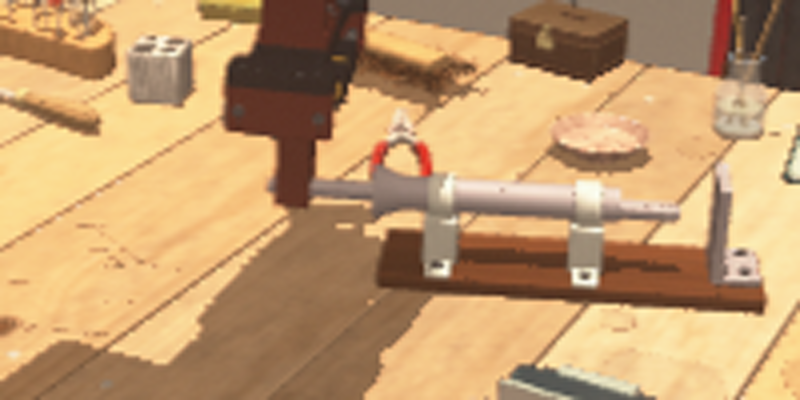

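The front end has come out of the tube, at (680,212) in the scene crop with the plate at about (712,215), so roughly 22 mm remain. I'll feed slower.

```bash
python3 -m handwheel '[[[0,0,0],[0.2,2,-0.3],0],[[0,0,0],[0,2,-0.1],0],[[0,0,0],[0,2,-0.1],0],[[0,0,0],[0,2,-0.1],0],[[0,0,0],[0,2,-0.1],0],[[0,0,0],[0,2,-0.1],0],[[0,0,0],[0,2,-0.1],0],[[0,0,0],[0,1,-0.05],0],[[0,0,0],[0,0,0],0],[[0,0,0],[0,0,0],0]]'
python3 -c "
from h import *
np.set_printoptions(suppress=True)
go(J(140,-1,53.8),.384);print(ctrl.get_obs()['moment'])
im=shot('scene','scene11')
cv2.imwrite('pics/scene11c.png',cv2.resize(im['pixels'][185:235,360:440],None,fx=8,fy=8,interpolation=cv2.INTER_CUBIC)[:,:,::-1])
"
```

```text
t: 20.92
ee_pos: [546.1, 59.3, 53.7]
orientation: [-3.034, -0.592, 0.014]
ft_force: [0.6, -0.2, -1.8]
width: 11.4
t 20.92 pos [546.1  59.3  53.7] f [ 0.6 -0.2 -1.8] w 11.4
q [ 0.06  0.58  1.88  0.08  0.69 -0.39]
[[ 0.927  0.376 -0.019]
 [ 0.376 -0.925  0.048]
 [ 0.001 -0.051 -0.999]]
shift now-axes [ 0.   8.4 -0.5] shift tgt-axes [ 0.   8.4 -0.1] turn [-0.051 -0.001  0.002]
[0.15994612 0.1072314  0.02161094]
```

View pics/scene11c.png

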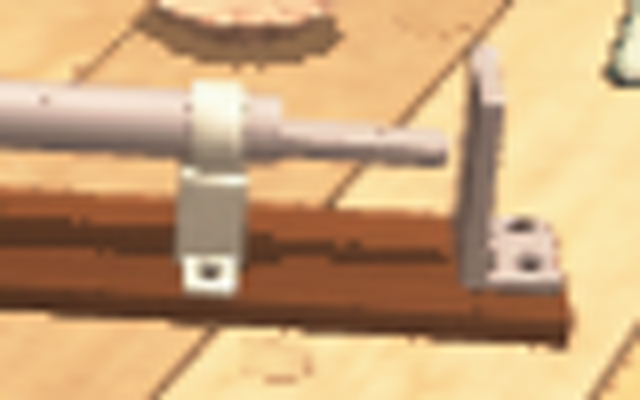

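About 8 mm of gap remains: the end is at (447,148) and the plate face at about (470,150).

```bash
python3 -m handwheel '[[[0,0,0],[0,0.8,-0.04],0],[[0,0,0],[0,0.8,-0.04],0],[[0,0,0],[0,0.8,-0.04],0],[[0,0,0],[0,0.8,-0.04],0],[[0,0,0],[0,0.8,-0.04],0],[[0,0,0],[0,0.8,-0.04],0],[[0,0,0],[0,0.5,0],0],[[0,0,0],[0,0,0],0],[[0,0,0],[0,0,0],0],[[0,0,0],[0,0,0],0]]'
python3 -c "
from h import *
go(J(140,-1,53.8),.384);print(ctrl.get_obs()['moment'])
"
```

```text
t: 21.8
ee_pos: [548.1, 54.1, 53.6]
orientation: [-3.034, -0.593, 0.015]
ft_force: [0.2, 0.8, -2.5]
width: 11.1
t 21.8 pos [548.1  54.1  53.6] f [ 0.2  0.8 -2.5] w 11.1
q [ 0.05  0.59  1.88  0.08  0.7  -0.39]
[[ 0.926  0.376 -0.019]
 [ 0.376 -0.925  0.048]
 [ 0.    -0.051 -0.999]]
shift now-axes [ 0.1  2.9 -0.3] shift tgt-axes [ 0.1  2.9 -0.2] turn [-0.051 -0.     0.002]
[ 0.09315604  0.12981658 -0.00792143]
```

```bash
python3 -m handwheel '[[[0,0,0],[0,0.4,-0.02],0],[[0,0,0],[0,0.4,-0.02],0],[[0,0,0],[0,0.4,-0.02],0],[[0,0,0],[0,0.4,-0.02],0],[[0,0,0],[0,0.4,-0.02],0],[[0,0,0],[0,0.4,-0.02],0],[[0,0,0],[0,0.2,0],0],[[0,0,0],[0,0,0],0],[[0,0,0],[0,0,0],0],[[0,0,0],[0,0,0],0]]'
python3 -c "
from h import *
go(J(140,-1,53.8),.384);print(ctrl.get_obs()['moment'])
im=shot('scene','scene12')
cv2.imwrite('pics/scene12c.png',cv2.resize(im['pixels'][185:235,360:440],None,fx=8,fy=8,interpolation=cv2.INTER_CUBIC)[:,:,::-1])
"
```

```text
t: 22.63
ee_pos: [547.6, 53.6, 53.5]
orientation: [-3.031, -0.593, 0.019]
ft_force: [-1.9, 4.1, -1.3]
width: 11.7
t 22.63 pos [547.6  53.6  53.5] f [-1.9  4.1 -1.3] w 11.7
q [ 0.05  0.59  1.88  0.08  0.7  -0.4 ]
[[ 0.926  0.376 -0.022]
 [ 0.377 -0.925  0.05 ]
 [-0.002 -0.055 -0.998]]
shift now-axes [ 0.8  2.7 -0.5] shift tgt-axes [ 0.8  2.7 -0.3] turn [-0.055  0.002  0.002]
[0.6029399  0.3081348  0.03078814]
```

View pics/scene12c.png

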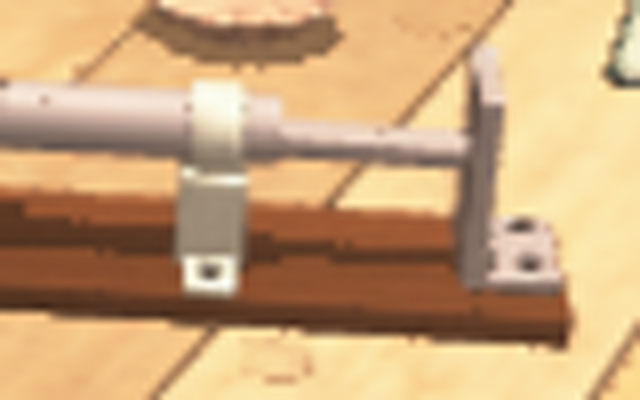

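The end shows no gap to the plate at (470,150). Motion stalled and about 4.5 N appeared along the axis. One more small push should confirm the stop.

```bash
python3 -m handwheel '[[[0,0,0],[0.3,0.6,-0.1],0],[[0,0,0],[0.2,0.6,-0.1],0],[[0,0,0],[0,0.6,0],0],[[0,0,0],[0,0.6,0],0],[[0,0,0],[0,0.6,0],0],[[0,0,0],[0,0.6,0],0],[[0,0,0],[0,0.6,0],0],[[0,0,0],[0,0.6,0],0],[[0,0,0],[0,0.6,0],0],[[0,0,0],[0,0.6,0],0]]'
python3 -c "
from h import *
go(J(140,-1,53.8),.384);print(ctrl.get_obs()['moment'])
"
```

```text
t: 23.52
ee_pos: [547.1, 53.4, 53.3]
orientation: [-3.023, -0.588, 0.028]
ft_force: [-1.9, 7.2, -0.8]
width: 11.2
t 23.52 pos [547.1  53.4  53.3] f [-1.9  7.2 -0.8] w 11.2
q [ 0.04  0.59  1.87  0.09  0.71 -0.41]
[[ 0.927  0.374 -0.029]
 [ 0.375 -0.925  0.057]
 [-0.006 -0.064 -0.998]]
shift now-axes [ 1.4  2.6 -0.7] shift tgt-axes [ 1.4  2.6 -0.5] turn [-0.064  0.006  0.   ]
[1.20822459 0.3128277  0.05109176]
```

That is a firm stop: the push rose to about 7.5 N with no advance. Releasing.

```bash
python3 -m handwheel '[[[0,0,0],[0,0.1,0.5],0],[[0,0,0],[0,0.2,0.4],0.05],[[0,0,0],[0,0,0],0.15],[[0,0,0],[0,0,0],0.2],[[0,0,0],[0,0,0],0.3],[[0,0,0],[0,0,0],0.5],[[0,0,0],[0,0,0],0.5],[[0,0,0],[0,0,0],0.5],[[0,0,0],[0,0,0],0.5],[[0,0,0],[0,0,0],0.5]]'
python3 -c "
from h import *
go(J(140,-1,110),.384)
im=shot('scene','scene13')
cv2.imwrite('pics/scene13c.png',cv2.resize(im['pixels'][160:240,300:440],None,fx=5,fy=5,interpolation=cv2.INTER_CUBIC)[:,:,::-1])
"
```

```text
t: 24.35
ee_pos: [550.0, 51.1, 53.6]
orientation: [-3.026, -0.59, 0.019]
ft_force: [-0.7, 1.1, -0.9]
width: 44.2
t 24.35 pos [550.   51.1  53.6] f [-0.7  1.1 -0.9] w 44.2
q [ 0.04  0.59  1.87  0.09  0.7  -0.41]
[[ 0.927  0.375 -0.023]
 [ 0.375 -0.925  0.055]
 [-0.001 -0.06  -0.998]]
shift now-axes [ -0.6  -3.9 -56.3] shift tgt-axes [ -0.5  -0.5 -56.4] turn [-0.06   0.001  0.001]
```

View pics/scene13c.png

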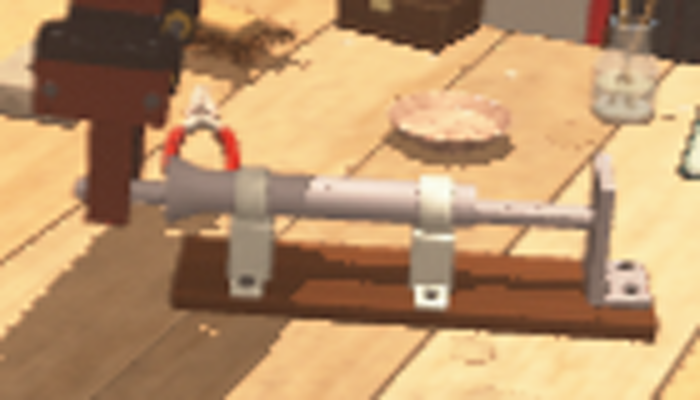

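Released. The front end still meets the plate at (592,217). I'll retreat up and back.

```bash
python3 -m handwheel '[[[0,0,0],[0,-1,-6],0.5],[[0,0,0],[0,-1,-14],0.5],[[0,0,0],[0,-2,-18],0.5],[[0,0,0],[0,-2,-18],0.5],[[0,0,0],[0,-4,-18],0.5],[[0,0,0],[-6,-12,-18],0.5],[[0,0,0],[-12,-24,-12],0.5],[[0,0,0],[-12,-26,-6],0.5],[[0,0,0],[-12,-28,0],0.5],[[0,0,0],[-12,-28,0],0.5]]'
python3 -m handwheel '[[[0,0,0],[-15,-30,0],0.5],[[0,0,0],[-15,-30,0],0.5],[[0,0,0],[-15,-30,0],0.5],[[0,0,0],[-10,-20,0],0.5],[[0,0,0],[0,0,0],0.5],[[0,0,0],[0,0,0],0.5],[[0,0,0],[0,0,0],0.5],[[0,0,0],[0,0,0],0.5],[[0,0,0],[0,0,0],0.5],[[0,0,0],[0,0,0],0.5]]'
python3 -c "
from h import *
st()
for cam,(x0,x1,y0,y1) in (('scene',(310,440,160,240)),('top',(290,430,120,220))):
    im=shot(cam,cam+'14')
    cv2.imwrite('pics/%s14c.png'%cam,cv2.resize(im['pixels'][y0:y1,x0:x1],None,fx=5,fy=5,interpolation=cv2.INTER_CUBIC)[:,:,::-1])
    for r in ctrl.spot_point(im,'long_bar_center')[:1]: print(r['score'],c2w(im,r['position']).round(1),'want',J(25,-1,53))
    for r in ctrl.spot_point(im,'offcut_center')[:1]: print('offcut',c2w(im,r['position']).round(1))
"
```

```text
t: 25.23
ee_pos: [455.5, 143.8, 179.7]
orientation: [-3.028, -0.58, 0.013]
ft_force: [0.3, 0.9, -0.9]
width: 44.0
t: 26.07
ee_pos: [358.1, 230.1, 190.6]
orientation: [-3.026, -0.583, 0.003]
ft_force: [0.5, 0.5, 0.3]
width: 44.1
t 26.07 pos [358.1 230.1 190.6] f [0.5 0.5 0.3] w 44.1
q [0.5  0.18 2.1  0.08 0.85 0.07]
[[ 0.928  0.371 -0.013]
 [ 0.371 -0.927  0.058]
 [ 0.009 -0.059 -0.998]]
offcut [391.1 -75.5   3.5]
offcut [388.1 -77.2   2.8]
```

View pics/scene14c.png

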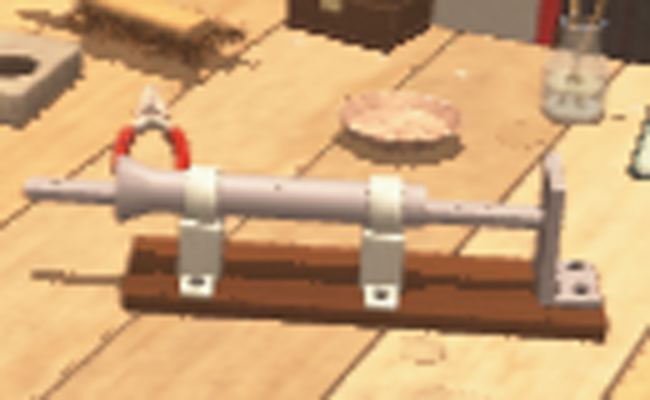

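View pics/top14c.png

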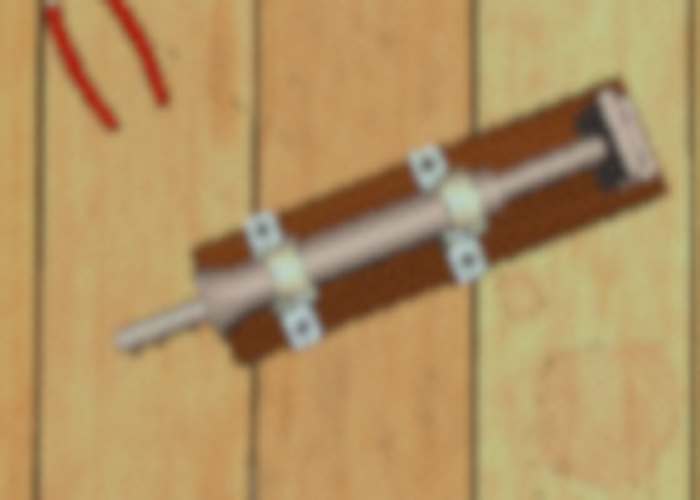

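```bash
python3 -c "
from h import *
im=shot('top')
for z in (53,): 
  p=ray(im,[290+(116+.5)/5-.5,120+(343+.5)/5-.5],z); print('tail jig y',(p-JS)[:2]@JY[:2]-110)
  p=ray(im,[290+(606+.5)/5-.5,120+(149+.5)/5-.5],z); print('front jig y',(p-JS)[:2]@JY[:2]-110)
print(ctrl.close_job())"
```

```text
tail jig y 160.25840412270043
front jig y -110.12842857351062
the job is handed in; nothing more can be done
None
```

The long bar is in the jig with its front end against the stop plate, and I handed the job in at about 26 s (limit 54 s).

1. **First stage:** I gripped the bar at its middle and lined it up with the tube. I fed it to about jig y = -5 mm (roughly 105 mm short of the stop) and let go. The tube held it with about 2.4° of droop.
2. **Second stage:** I gripped it about 20 mm from its tail end, lifted it level and fed it on in small steps. It stopped advancing while the push rose to about 7.5 N. I then let go and moved clear.

**Last checks:**
- The final pictures show no gap between the bar and the plate. From the top picture the front end is at about jig y = -110 mm and the tail at about +160 mm, which matches the bar being home. The pictures cannot resolve less than about 2 mm, so the contact itself rests on the force and the stall.
- The offcut is where it was, within measurement noise.
- The wrist readings at the end of each move stayed below 10 N.

**A check that failed:** in the final pictures the network did not find the bar's centre, which is hidden inside the tube, so the end positions come from my own pixel measurements.

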